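Fit a centrifuge rotor and spin it by hand to check that it turns freely

TASK

Fit the rotor onto the centrifuge's spindle: lower it gently, turn it under a light push until it drops over the drive bar, and keep hold of it until it is fully home; never force it down or let it drop. Then let go, bring a finger up against the end of its bar handle and push it round, a steady shove and not a blow, so that it spins on by itself at half a turn a second or more to show that it runs free; let it come to rest and leave everything else where it is.

Things in the scene. Friction and masses are not known exactly. Their poses are not given: they have to be found in the camera images.
- rotor: Loose aluminium centrifuge rotor, 0.45 to 0.75 kg, standing upright on the worktop: a drum 104 mm across and 40 mm tall, narrowing to 68 mm across at the top, with six tube pockets on the slope and a black bar handle on top. Origin: centre of the underside; z is the rotor's axis, up; x runs along the bar handle.
- rotor_handle (a point): Centre of the rotor's black bar handle, on the rotor's axis, 57 mm above its underside. The bar is 60 mm long (rotor's x), 12 mm thick (rotor's y) and reaches from 42 to 72 mm above the underside; below it lies a round boss 34 mm across, 4 mm high, on the drum's flat top (40 mm). Grip it across its 12 mm, at the middle.
- rotor_bore (a point): Mouth of the rotor's blind bore, in the centre of its underside (same point as the rotor's origin). The bore is 16 mm wide and 36 mm deep and takes the spindle. Across its mouth lie two slots at right angles (along the rotor's x and y), each 9 mm wide, 10.5 mm deep and 68 mm long, for the drive bar.
- centrifuge: Bench centrifuge with its lid off, fixed: white housing 172 x 172 x 56 mm, control panel on its front (-x) side; on it an open round steel bowl, 152 mm across outside, 144 mm inside, rim 92 mm above the worktop. Two grey lid hinge lugs at its back reach 75 mm. Origin: centre of the underside; z up.
- spindle_seat (a point): Point on the spindle's axis, on top of its flange (68 mm across), 72 mm above the worktop: the rotor's origin comes here when fully home. Fixed to the centrifuge (does not turn), z up. The steel spindle, 14 mm thick, rises 26 mm from here and ends in a cone 8 mm high. It turns with slight drag (about 0.016 N m) and coasts; the seated rotor turns with it.
- drive_bar (a point): Point on the spindle's axis 8 mm above the seat, level with the top of the drive bar: a cross bar 34 mm long, 6 mm wide, 8 mm high on the flange, turning with the spindle, at any, unmeasured, angle. A rotor not lined up with it (to 5 degrees) stands on it 8 mm too high; turned up to a quarter turn under 2 to 5 N it drops over it. Pressing over 10 N, or side load over 6 N, can carry the bar along.
- tool_case: Obstacle, fixed: large open black tool case with aluminium edges left of the centrifuge, reaching from y = -0.04 to 0.41 and from x = 0.19 to 0.50, 120 mm high; its open lid stands upright along its far side, from x = 0.50 to 0.61, 440 mm above the worktop. Go round or over it. Origin: under the middle of the case, 190 mm below the worktop.
- vial_1: Bystander, to be left alone: small brown glass vial with a white cap, 23 mm across, 46 mm tall. Origin: centre of the underside.
- vial_2: Bystander, to be left alone: small clear glass vial with a white cap, 23 mm across, 46 mm tall. Origin: centre of the underside.
- stopper_rubber: Bystander, to be left alone: black rubber stopper, 31 mm across, 28 mm tall. Origin: centre of the underside.
- beaker_100: Bystander, to be left alone: clear glass beaker, 51 mm across, 69 mm tall. Origin: centre of the underside.

How it is judged:
On the way, in this order (a step that is already met when the one before it is completed fails the run):
1. The rotor is fully home on the spindle, over the drive bar (z of rotor in the frame of spindle_seat below 0.003 m and horizontal distance between rotor and spindle_seat below 0.004 m and angle between rotor's own z axis and vertical below 0.05 rad), for 0.2 s.
2. The seated rotor spins by itself, untouched, faster than 2.5 rad/s (all of step 1 and angular speed of rotor above 2.5 rad/s and contact force between each of the arm, the fingers and rotor below 0.05 N), for 0.2 s.
At the end, for the whole second after the job is handed in: The rotor sits fully home on the spindle (origin within 3 mm of the seat in height and 4 mm sideways, tilt under 0.05 rad), after having spun freely there, and is at rest (all of step 1 and angular speed of rotor below 0.1 rad/s and linear speed of rotor below 0.02 m/s); the robot touches nothing.
It fails at once if The rotor is forced while it is not yet home (more than 30 N between it and the centrifuge) (contact force between rotor and centrifuge above 30 N and z of rotor in the frame of spindle_seat above 0.004 m).
It fails at once if The rotor is let go over the spindle before it is home (z of rotor in the frame of spindle_seat above 0.004 m and horizontal distance between rotor and spindle_seat below 0.05 m and contact force between the fingers and rotor below 0.05 N).
It fails at once if The rotor is struck (more than 120 N between it and the centrifuge) (contact force between rotor and centrifuge above 120 N).
It fails at once if The rotor is tipped by more than 20 degrees (angle between rotor's own z axis and vertical above 0.35 rad).
It fails at once if A bystander is moved by more than 30 mm (distance of any of vial_1, vial_2, stopper_rubber, beaker_100 from where it was at the start of the episode above 0.03 m).
It also fails if it takes over 72 s, if anything falls off the work surface, if the arm or the gripper's body presses on something with over 40 N, if the wrist force passes 120 N, or if a joint passes its speed limit or range.

ROBOT

A 6-joint arm with a two-finger parallel gripper is mounted at the origin on a cart in front of the work surface, level with it; the furniture and walls round the work are solid. World frame = base frame: x ahead of the robot, y to its left, z up, the work surface at z = 0. Lengths are in m, angles in rad, forces in N, time in s.
With the tool pointing down it reaches from about 0.325 to 0.775 m from the base axis. Payload 5.5 kg.
Tool frame: the origin (TCP) lies on the centre line of the jaws, within the pads' length; the fingertips stand 19 mm ahead of it and the grasp point (between the pads) is the TCP; z points along the fingers, x is the direction in which the jaws open and shut, and the axes are right-handed (so a half turn about z gives the same grasp; the last joint's range is limited). The gripper opens to 85 mm and grips with 20 to 120 N. Pads are 22 mm wide; open, the fingers measure 114 mm over their backs; the gripper's body (76 mm by 85 mm) begins 54 mm behind the grasp point. The pads swing forward as they close: fully open they stand 13 mm farther back than shut.
Start: joints at [1.228, 0.091, 1.231, -0, 1.82, -0.057], TCP at [0.169, 0.576, 0.25] pointing down, gripper open.
Joint ranges: [-2.87, 2.87], [-0.86, 2.18], [0.17, 2.46], [-1.51, 4.65], [0.06, 2.69], [-2.65, 2.65]. Speed limits (rad/s): [2.57, 2.57, 3.01, 3.14, 3.14, 3.14].

INTERFACE

Orientations are given as a unit quaternion [w, x, y, z].
In Python, from plant import robot gives the robot as it stands.
- The arm moves only by the tool drive_tool, never from a script. Its argument "series" is a list of rows, each an object of numbers: "x", "y", "z": the shift along the tool's x, y, z in units of 0.1 m (1.0 is 0.1 m); "yaw": the turn about the tool's z in units of 360 degrees (1.0 is 360 degrees); "grip": the finger opening in mm, from 0 to 85.4. In form: [{"x": .., "y": .., "z": .., "yaw": .., "grip": ..}, ...]. A call has 1 to 5 rows; each row is the pose to reach, as a shift and turn from the pose commanded when the call began, along the tool's axes at that moment, turning the shorter way round; what a row does not reach only later rows make up. A row lasts 1/8 s, in which the tool goes at most 62.5 mm and 10.7 degrees, less where a joint would pass 70% of its speed; a pose out of reach is approached as far as the arm can. A call with a number of a shift or a turn outside -1 to 1 is refused whole. A call with a gripper value outside its range is refused whole. The fingers move at their own pace and stop on an object; "squeeze" is the grip in N (left out, the last holds). Time passes only in rows, so rows that repeat a pose let the fingers close. It gives the time, the measured TCP pose, the force and the opening at its end, in the units of the state.
- robot.get_state(): the state, without advancing time (a new reading comes with each control period).
- robot.camera(name): name is "side" or "top"; returns (picture, depth): 480x640x3 uint8, red, green, blue; 480x640 float32, m along the optical axis (not along the pixel's ray), 0 where there is no reading.
- robot.camera_info(name): a dict with "fov_y" (degrees; the focal length in pixels is half the picture's height over the tangent of half this angle, whatever the lens; pixels are square), "cx", "cy" (the principal point, pixels), "cam_to_world" (4x4, takes a point from camera to world coordinates). Camera axes: x right, y down, z forward; pixel columns grow to the right and rows downward; lengths in m; the calibration is good to about 2 mm. A picture is of the moment at which its call begins. camera_info takes no time and is no camera call.
- robot.job_done(): hands the job in, once; it reports no verdict.
The state is a dict: "clock": time; "qpos": joint angles; "dq": joint speeds; "joint_efforts": joint torques, N m; "ee_pos": TCP position; "orientation": TCP orientation; "force": force on the tool from outside, world axes, zero at the start; "moment": the same for the moment, N m; "gripper_width": finger opening in m.
Only numpy, scipy, OpenCV 4.12 (cv2) and the standard library are available. Lean on these libraries where they do the work, as an engineer would, in place of code of your own. Each camera call takes 0.05 s, during which the arm holds its last target. There are 200 camera calls.

## Working session

There is one attempt and no reset: what is moved stays moved. The work goes in short steps, Python scripts to look and compute and a tool call to move; the robot and the scene stay as the last step left them, time stands still between calls to the robot, and variables do not carry over. Pictures are saved under pics/ and viewed, about 8 in all and at most 12, crops included, and the job is handed in when it is done.

Besides the shell and the picture viewer there is one more tool, called after "Call:" by a JSON object that holds its "method" and its "body". drive_tool: Moves the arm, as the interface text tells. Shifts and turns lie within -1 to 1; 1 stands for 0.1 m of shift or 360 degrees of turn. Its arguments: {"type":"object","properties":{"series":{"type":"array"},"squeeze":{"type":"number"}},"required":["series"]}

```bash
mkdir -p pics; cat > h.py <<'E'
import numpy as np, cv2
from plant import robot
def cam(n):
    p,d=robot.camera(n); i=robot.camera_info(n); return p,d,i
def ray(i,u,v):
    f=240/np.tan(np.radians(i["fov_y"])/2); T=np.array(i["cam_to_world"])
    return T[:3,3],T[:3,:3]@np.array([(u-i["cx"])/f,(v-i["cy"])/f,1])
def onplane(i,u,v,z):
    o,r=ray(i,u,v); return o+r*(z-o[2])/r[2]
def cloud(d,i):
    f=240/np.tan(np.radians(i["fov_y"])/2); T=np.array(i["cam_to_world"])
    v,u=np.mgrid[:480,:640]; P=np.stack([(u-i["cx"])/f*d,(v-i["cy"])/f*d,d],-1)
    P=P@T[:3,:3].T+T[:3,3]; P[d<=0]=np.nan; return P
E
python3 - <<'E'
from h import *
for n in("top","side"):
    p,d,i=cam(n); cv2.imwrite(f"pics/{n}0.png",p[...,::-1]); np.savez(f"{n}0",p=p,d=d); print(n,i)
s=robot.get_state(); print(s)
E
```

```text
top {'fov_y': 54.15601666624656, 'cx': 316.6439236491277, 'cy': 234.1920639225906, 'cam_to_world': array([[-0.03780131, -0.97774387,  0.20636855,  0.25527785],
       [-0.99928443,  0.03671792, -0.00907861, -0.11636984],
       [ 0.00129913, -0.20656406, -0.97843222,  1.200566  ],
       [ 0.        ,  0.        ,  0.        ,  1.        ]])}
side {'fov_y': 54.071907773186375, 'cx': 316.1801842046796, 'cy': 237.3682576844938, 'cam_to_world': array([[ 0.90212723, -0.24924617,  0.35219711,  0.18591383],
       [-0.43133927, -0.50087093,  0.75038306, -0.87624709],
       [-0.01062481, -0.82885744, -0.55935897,  0.55283564],
       [ 0.        ,  0.        ,  0.        ,  1.        ]])}
{'clock': 0.1, 'qpos': array([ 1.22831789e+00,  9.18356002e-02,  1.23177119e+00,  7.47412867e-06,
        1.81980066e+00, -5.67127526e-02]), 'dq': array([ 0.0014087 , -0.00316606, -0.00263736, -0.0002005 , -0.00147286,
        0.00095605]), 'joint_efforts': array([ 2.75088038e-03, -4.60218823e+01, -4.19216716e+01,  2.83028862e-05,
        1.06657221e-02,  4.23943777e-05]), 'ee_pos': array([0.16906942, 0.57546178, 0.24922952]), 'orientation': array([ 4.98652914e-04,  8.00590204e-01,  5.99211567e-01, -7.58109054e-04]), 'force': array([-0.13520586,  0.12991661,  0.38088096]), 'moment': array([-0.01463571, -0.01591889,  0.04105091]), 'gripper_width': 0.0855882436899234}
```

View pics/top0.png

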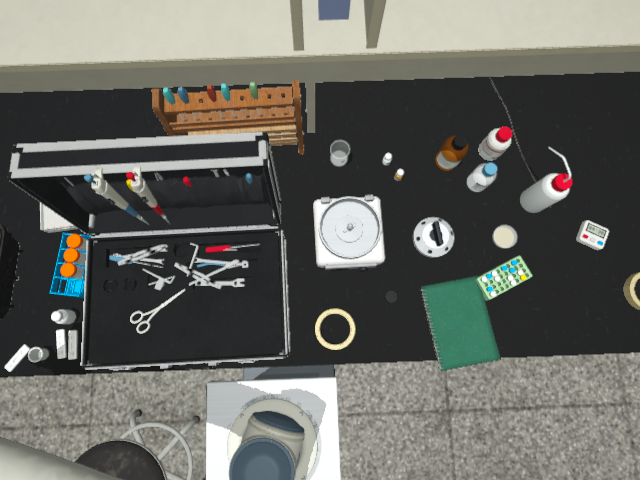

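View pics/side0.png

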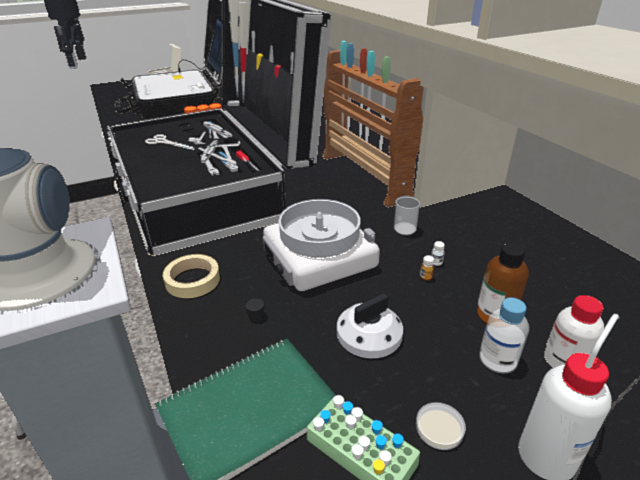

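The top view shows the rotor at (434,237), the centrifuge spindle at (350,227), the vials at (388,158) and (399,174), the stopper at (391,296) and the beaker at (340,152). The side view shows the rotor at (370,325) and the spindle at (319,220). Next I'll measure from these two views.

```bash
python3 - <<'E'
from h import *
def circ(xy):
    from scipy.optimize import least_squares
    c=np.r_[np.median(xy,0),.07]
    return least_squares(lambda c:np.hypot(*(xy-c[:2]).T)-c[2],c,loss="soft_l1",f_scale=.002).x
for n,rc,bc in(("top",(434,237),(350,227)),("side",(370,325),(319,220))):
    z=np.load(n+"0.npz"); p,d=z["p"],z["d"]; i=robot.camera_info(n); P=cloud(d,i)
    v,u=np.mgrid[:480,:640]
    near=lambda c,r:np.hypot(u-c[0],v-c[1])<r
    m=near(bc,55)&(P[...,2]>.087)&(P[...,2]<.097)
    r=P[m][:,:2]; r=r[np.hypot(*(r-np.median(r,0)).T)<.11]
    print(n,"rim",circ(r),m.sum())
    m=near(bc,25)&(P[...,2]>.082); q=P[m]; c=circ(r)[:2]
    q=q[np.hypot(*(q[:,:2]-c).T)<.02]; print(" spindle",q.mean(0) if len(q) else 0,len(q), q[:,2].max() if len(q) else 0)
    blk=(p.max(-1)<70)
    m=near(rc,50)&blk&(P[...,2]>.062)&(P[...,2]<.080)
    q=P[m]; rect=cv2.minAreaRect((q[:,:2]*1000).astype(np.float32)); print(" handle",len(q),np.median(q,0),rect)
    a=np.linalg.svd(q[:,:2]-q[:,:2].mean(0),full_matrices=False)[2][0]; print(" mean",q.mean(0),"ang",np.degrees(np.arctan2(a[1],a[0])))
    m=near(rc,60)&(p.min(-1)>90)&(P[...,2]>.005)&(P[...,2]<.03); q=P[m]; print(" drum",circ(q[:,:2]),len(q))
    m=near(rc,60)&(p.min(-1)>90)&(P[...,2]>.036)&(P[...,2]<.043); q=P[m]; print(" top",circ(q[:,:2]),len(q))
# drive bar angle from top picture: crop
p=np.load("top0.npz")["p"]; q=np.load("side0.npz")["p"]
A=cv2.resize(p[190:265,310:390],(400,375),interpolation=cv2.INTER_CUBIC);B=cv2.resize(q[185:260,275:355],(400,375),interpolation=cv2.INTER_CUBIC)
cv2.imwrite("pics/c.png",np.hstack([A,B])[...,::-1])
E
```

```text
top rim [ 0.50474826 -0.20647657  0.07342818] 354
 spindle [ 0.50326562 -0.20630439  0.09771386] 37 0.10881205005993966
 handle 73 [ 0.48188144 -0.42325493  0.07061298] ((485.7166442871094, -425.5889892578125), (57.015625, 12.68099308013916), 7.1950602531433105)
 mean [ 0.48346708 -0.42420622  0.07000659] ang -172.9851126679854
 drum [ 0.48591848 -0.42644183  0.0484423 ] 407
 top [ 0.48603727 -0.42705858  0.03039584] 421
side rim [ 0.50742541 -0.20578602  0.07350525] 610
 spindle [ 0.50635224 -0.20865478  0.09414681] 89 0.10724055264360505
 handle 319 [ 0.48718287 -0.42793944  0.07030715] ((489.4772644042969, -425.47998046875), (60.43494415283203, 13.288471221923828), 6.7904229164123535)
 mean [ 0.48775947 -0.42758066  0.06904368] ang -172.05504819720454
 drum [ 0.51902035 -0.38294294  0.09480029] 1358
 top [ 0.48782101 -0.42282073  0.03051075] 711
```

View pics/c.png

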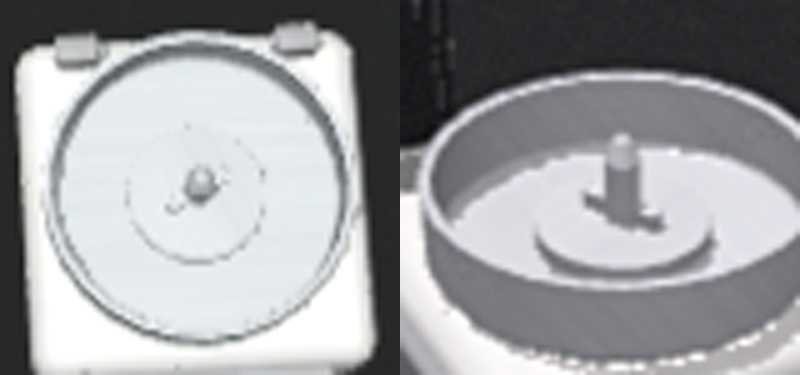

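Call:
{"method": "drive_tool", "body": {"series": [{"x":-1,"y":0.8,"z":0,"yaw":0.148,"grip":85},{"x":-1,"y":0.8,"z":0,"yaw":0.148,"grip":85},{"x":-1,"y":0.8,"z":0,"yaw":0.148,"grip":85},{"x":-1,"y":0.8,"z":0,"yaw":0.148,"grip":85},{"x":-1,"y":0.8,"z":0,"yaw":0.148,"grip":85}]}}

```text
clock: 0.72
ee_pos: [0.2178, 0.4568, 0.2499]
orientation: [0.0, 0.985, 0.173, -0.0]
force: [-1.2, 0.6, 0.3]
gripper_width: 0.085
```

Call:
{"method": "drive_tool", "body": {"series": [{"x":0.1,"y":1,"yaw":0.13},{"x":0.1,"y":1,"yaw":0.13},{"x":0.1,"y":1,"yaw":0.13},{"x":0.1,"y":1,"yaw":0.13},{"x":0.1,"y":1,"yaw":0.13}]}}

```text
validation failed for argument at $.se...
```

Call:
{"method": "drive_tool", "body": {"series": [{"x":0.1,"y":1,"z":0,"yaw":0.13,"grip":85},{"x":0.1,"y":1,"z":0,"yaw":0.13,"grip":85},{"x":0.1,"y":1,"z":0,"yaw":0.13,"grip":85},{"x":0.1,"y":1,"z":0,"yaw":0.13,"grip":85},{"x":0.1,"y":1,"z":0,"yaw":0.13,"grip":85}]}}

```text
clock: 1.35
ee_pos: [0.2619, 0.3666, 0.2499]
orientation: [0.0, 0.973, -0.231, -0.0]
force: [0.2, -0.4, -0.6]
gripper_width: 0.085
```

Call:
{"method": "drive_tool", "body": {"series": [{"x":1,"y":0.9,"z":0,"yaw":0,"grip":85},{"x":1,"y":0.9,"z":0,"yaw":0,"grip":85},{"x":1,"y":0.9,"z":0,"yaw":0,"grip":85}]}}

```text
clock: 1.72
ee_pos: [0.3122, 0.2392, 0.2502]
orientation: [0.0, 0.973, -0.231, 0.0]
force: [-0.2, 0.3, -1.1]
gripper_width: 0.0851
```

Call:
{"method": "drive_tool", "body": {"series": [{"x":1,"y":0.9,"z":0,"yaw":0,"grip":85},{"x":1,"y":0.9,"z":0,"yaw":0,"grip":85},{"x":1,"y":0.9,"z":0,"yaw":0,"grip":85}]}}

```text
clock: 2.1
ee_pos: [0.3615, 0.1142, 0.2499]
orientation: [0.0, 0.973, -0.231, -0.0]
force: [-1.5, 0.5, -0.0]
gripper_width: 0.0849
```

Call:
{"method": "drive_tool", "body": {"series": [{"x":1,"y":0.9,"z":0,"yaw":0,"grip":85},{"x":1,"y":0.9,"z":0,"yaw":0,"grip":85},{"x":1,"y":0.9,"z":0,"yaw":0,"grip":85}]}}

```text
clock: 2.48
ee_pos: [0.4108, -0.0102, 0.2495]
orientation: [0.0, 0.973, -0.231, -0.001]
force: [-0.9, 0.7, 0.8]
gripper_width: 0.0851
```

Call:
{"method": "drive_tool", "body": {"series": [{"x":0.8,"y":1,"z":0,"yaw":0,"grip":85},{"x":0.8,"y":1,"z":0,"yaw":0,"grip":85},{"x":0.8,"y":1,"z":0,"yaw":0,"grip":85}]}}

```text
clock: 2.85
ee_pos: [0.4377, -0.135, 0.2492]
orientation: [-0.0, 0.973, -0.23, -0.001]
force: [-0.3, 1.3, 0.5]
gripper_width: 0.0848
```

Call:
{"method": "drive_tool", "body": {"series": [{"x":0.8,"y":1,"z":0,"yaw":0,"grip":85},{"x":0.8,"y":1,"z":0,"yaw":0,"grip":85},{"x":0.8,"y":1,"z":0,"yaw":0,"grip":85}]}}

```text
clock: 3.22
ee_pos: [0.4652, -0.2594, 0.2484]
orientation: [-0.001, 0.973, -0.229, -0.001]
force: [-0.6, 0.1, 0.2]
gripper_width: 0.0852
```

Call:
{"method": "drive_tool", "body": {"series": [{"x":0.9,"y":0.9,"z":0,"yaw":0.14,"grip":85},{"x":0.9,"y":0.9,"z":0,"yaw":0.14,"grip":85},{"x":0.9,"y":0.9,"z":0,"yaw":0.14,"grip":85},{"x":0.9,"y":0.9,"z":0,"yaw":0.14,"grip":85},{"x":0.9,"y":0.9,"z":0,"yaw":0.14,"grip":85}]}}

```text
clock: 3.85
ee_pos: [0.5066, -0.3763, 0.2504]
orientation: [-0.001, 0.783, -0.622, -0.0]
force: [-0.2, -0.5, 0.4]
gripper_width: 0.085
```

```bash
python3 - <<'E'
from h import *
s=robot.get_state(); print(s["clock"],s["ee_pos"],s["orientation"])
a=s["orientation"];print("t",np.degrees(2*np.arctan2(a[2],a[1])), np.degrees(s["qpos"]))
i=robot.camera_info("side")
A=onplane(i,313,224,.08);B=onplane(i,327,229.4,.08);print("bar side",A,B,np.degrees(np.arctan2(*(B-A)[[1,0]])))
i=robot.camera_info("top")
A=onplane(i,345,231.6,.08);B=onplane(i,355,226,.08);print("bar top",A,B,np.degrees(np.arctan2(*(B-A)[[1,0]])))
E
```

```text
3.85 [ 0.50655217 -0.37634167  0.25041377] [-6.90102224e-04  7.82808776e-01 -6.22261858e-01 -3.53624463e-04]
t -76.96301958734666 [-3.97388086e+01  1.01329883e+01  6.51538632e+01  8.08375607e-02
  1.04755382e+02  3.72447710e+01]
bar side [ 0.49763414 -0.19881416  0.08      ] [ 0.51281033 -0.22713748  0.08      ] -61.81671589266702
bar top [ 0.49549208 -0.19622741  0.08      ] [ 0.50858909 -0.22140663  0.08      ] -62.518725350633126
```

Call:
{"method": "drive_tool", "body": {"series": [{"x":0.43,"y":0.3,"z":0,"yaw":0.015,"grip":85},{"x":0.43,"y":0.3,"z":0.5,"yaw":0.015,"grip":60},{"x":0.43,"y":0.3,"z":1,"yaw":0.015,"grip":50},{"x":0.43,"y":0.3,"z":1,"yaw":0.015,"grip":50}]}}

```text
clock: 4.35
ee_pos: [0.4851, -0.4237, 0.1448]
orientation: [-0.001, 0.754, -0.657, -0.005]
force: [0.0, 0.1, 0.2]
gripper_width: 0.0504
```

```bash
python3 - <<'E'
from h import *
s=robot.get_state(); print(s["clock"],s["ee_pos"],s["orientation"],s["gripper_width"])
p,d,i=cam("side"); cv2.imwrite("pics/s1.png",cv2.resize(p[150:390,250:490],(600,600))[...,::-1])
E
```

```text
4.35 [ 0.48513406 -0.42368209  0.14479014] [-0.00080804  0.75412759 -0.6567058  -0.00533056] 0.05038302764881592
```

View pics/s1.png

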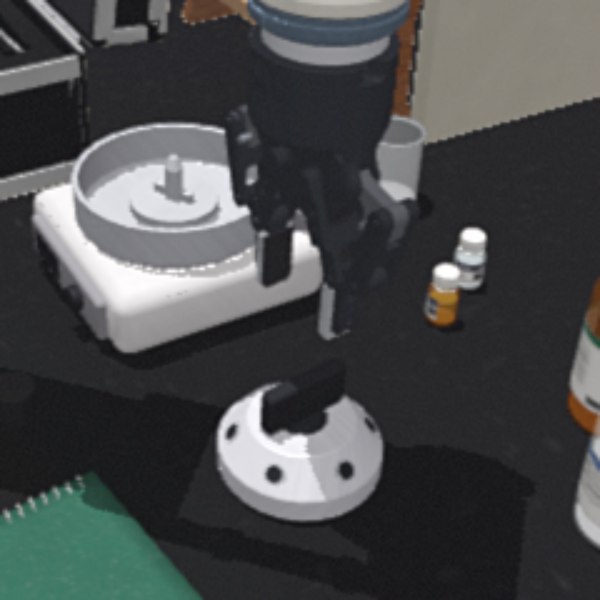

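The view shows the open jaws above the rotor's handle, crop (305,395), lined up across the bar. Going down and closing gently.

Call:
{"method": "drive_tool", "body": {"series": [{"x":0,"y":0,"z":0.3,"yaw":0,"grip":50},{"x":0,"y":0,"z":0.55,"yaw":0,"grip":50},{"x":0,"y":0,"z":0.72,"yaw":0,"grip":50},{"x":0,"y":0,"z":0.8,"yaw":0,"grip":50},{"x":0,"y":0,"z":0.8,"yaw":0,"grip":50}]}}

```text
clock: 5.03
ee_pos: [0.4858, -0.4281, 0.0711]
orientation: [-0.0, 0.753, -0.658, 0.0]
force: [-0.3, 0.2, -0.2]
gripper_width: 0.0499
```

Call:
{"method": "drive_tool", "body": {"series": [{"x":0,"y":0,"z":0,"yaw":0,"grip":22},{"x":0,"y":0,"z":0,"yaw":0,"grip":18},{"x":0,"y":0,"z":0,"yaw":0,"grip":14}], "squeeze": 40}}

```text
clock: 5.4
ee_pos: [0.4856, -0.4273, 0.0713]
orientation: [-0.001, 0.753, -0.658, -0.0]
force: [-0.0, 5.4, 3.9]
gripper_width: 0.0143
```

Call:
{"method": "drive_tool", "body": {"series": [{"x":0,"y":0,"z":0,"yaw":0,"grip":18},{"x":0,"y":0,"z":0.03,"yaw":0,"grip":18},{"x":0,"y":0,"z":0.03,"yaw":0,"grip":18}]}}

```text
clock: 5.78
ee_pos: [0.4851, -0.4282, 0.0667]
orientation: [0.0, 0.753, -0.658, -0.0]
force: [0.7, 0.5, 0.1]
gripper_width: 0.0179
```

Call:
{"method": "drive_tool", "body": {"series": [{"x":0,"y":0,"z":0,"yaw":0,"grip":8},{"x":0,"y":0,"z":0,"yaw":0,"grip":4},{"x":0,"y":0,"z":0,"yaw":0,"grip":4},{"x":0,"y":0,"z":0,"yaw":0,"grip":4}], "squeeze": 60}}

```text
clock: 6.28
ee_pos: [0.4852, -0.428, 0.0672]
orientation: [-0.0, 0.753, -0.658, -0.0]
force: [-1.0, 1.6, 0.1]
gripper_width: 0.0108
```

Call:
{"method": "drive_tool", "body": {"series": [{"x":0,"y":0,"z":-0.1,"yaw":0,"grip":4},{"x":0,"y":0,"z":-0.3,"yaw":0,"grip":4},{"x":0,"y":0,"z":-0.55,"yaw":0,"grip":4},{"x":0,"y":0,"z":-0.75,"yaw":0,"grip":4},{"x":0,"y":0,"z":-0.8,"yaw":0,"grip":4}]}}

```text
clock: 6.9
ee_pos: [0.486, -0.4289, 0.1502]
orientation: [0.0, 0.753, -0.658, 0.002]
force: [-0.2, -0.2, -6.4]
gripper_width: 0.0105
```

Call:
{"method": "drive_tool", "body": {"series": [{"x":0,"y":0,"z":-0.2,"yaw":0,"grip":4},{"x":0,"y":0,"z":-0.5,"yaw":0,"grip":4},{"x":0,"y":0,"z":-0.7,"yaw":0,"grip":4},{"x":0,"y":0,"z":-0.7,"yaw":0,"grip":4},{"x":0,"y":0,"z":-0.7,"yaw":0,"grip":4}]}}

```text
clock: 7.52
ee_pos: [0.4851, -0.4279, 0.2159]
orientation: [-0.0, 0.753, -0.658, -0.001]
force: [-0.2, -0.4, -7.7]
gripper_width: 0.0111
```

```bash
python3 - <<'E'
from h import *
s=robot.get_state(); print(s["clock"],s["ee_pos"],s["orientation"],s["gripper_width"],s["force"],s["moment"])
for n in("side","top"):
    p,d,i=cam(n); P=cloud(d,i); e=s["ee_pos"]
    rel=P-e; m=(np.hypot(rel[...,0],rel[...,1])<.075)&(rel[...,2]<-.01)&(rel[...,2]>-.09)&(p.min(-1)>90)
    q=P[m]; print(n,m.sum(),np.percentile(q[:,2],[1,50,99]) if m.any() else"")
    np.savez(n+"1",p=p,d=d)
    if n=="side": cv2.imwrite("pics/s2.png",cv2.resize(p[120:360,250:490],(600,600))[...,::-1])
E
```

```text
7.525 [ 0.48514589 -0.42794531  0.2158773 ] [-6.15246851e-05  7.53263745e-01 -6.57717815e-01 -1.00088894e-03] 0.01111694987233927 [-0.17288969 -0.4356186  -7.70174522] [-0.01292762 -0.01687622  0.01440886]
side 2761 [0.1529644  0.17668148 0.19992417]
top 607 [0.16756481 0.18385255 0.19542929]
```

View pics/s2.png

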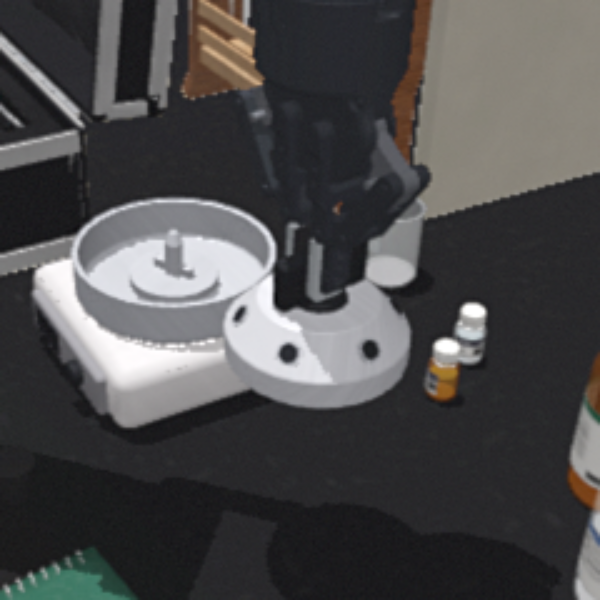

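The rotor hangs level in the jaws, crop (318,320), and weighs about 7 N. Next I'll measure its offset from the TCP, using the same features before and after the grasp.

```bash
python3 - <<'E'
from h import *
from scipy.optimize import least_squares
def fit(xy,r):
    return least_squares(lambda c:np.hypot(*(xy-c[:2]).T)-r,xy.mean(0),loss="soft_l1",f_scale=.001).x
def go(n,k,c0,z0):
    z=np.load(f"{n}{k}.npz"); p,d=z["p"],z["d"]; i=robot.camera_info(n); P=cloud(d,i)
    m=(np.hypot(P[...,0]-c0[0],P[...,1]-c0[1])<.068)&(P[...,2]>z0+.004)&(P[...,2]<z0+.05)&(p.min(-1)>80)
    m=m.astype(np.uint8); N,l,st,_=cv2.connectedComponentsWithStats(m); m=(l==1+np.argmax(st[1:,4])).astype(np.uint8)
    c=max(cv2.findContours(m,cv2.RETR_EXTERNAL,cv2.CHAIN_APPROX_NONE)[0],key=len)[:,0]
    h=cv2.convexHull(c)[:,0]
    # hull points onto plane at wide-drum height (top of rim ~10 mm)
    out=[]
    for hz in(.005,.012):
        q=np.array([onplane(i,*pt,z0+hz)[:2] for pt in c]); f=fit(q,.052)
        for _ in range(3):
            res=np.abs(np.hypot(*(q-f).T)-.052); f=fit(q[res<.003],.052)
        out.append((np.round(f*1000,1),(res<.003).sum()))
    flat=P[(np.hypot(P[...,0]-c0[0],P[...,1]-c0[1])<.045)&(abs(P[...,2]-z0-.04)<.004)&(p.min(-1)>80)]
    print(n,k,out,len(c))
for n in("top","side"):
    go(n,0,(.487,-.426),0.); go(n,1,(.485,-.428),.149)
E
```

```text
top 0 [(array([ 488.4, -429.2]), np.int64(116)), (array([ 487. , -427.3]), np.int64(116))] 116
top 1 [(array([ 497.5, -437.1]), np.int64(32)), (array([ 433. , -411.6]), np.int64(26))] 113
side 0 [(array([ 490.2, -423.4]), np.int64(110)), (array([ 486.8, -428.4]), np.int64(113))] 213
side 1 [(array([ 490.2, -426.7]), np.int64(108)), (array([ 485.3, -433.6]), np.int64(113))] 212
```

```bash
python3 - <<'E'
from h import *
out=[]
for n,c in(("top",(350,226)),("side",(319,222))):
    p=np.load(n+"0.npz")["p"]; i=robot.camera_info(n)
    s=10; x0,y0=c[0]-12,c[1]-16
    C=cv2.resize(p[y0:y0+28,x0:x0+24],None,fx=14,fy=14,interpolation=cv2.INTER_CUBIC); out.append(C)
    print(n,x0,y0,[onplane(i,*q,.106)[:2].round(4) for q in((350,224.3),(318.8,213))])
cv2.imwrite("pics/sp.png",np.hstack(out)[...,::-1])
E
```

```text
top 338 210 [array([ 0.5073, -0.2072]), array([ 0.538 , -0.1337])]
side 307 206 [array([ 0.5387, -0.2662]), array([ 0.5061, -0.2067])]
```

View pics/sp.png

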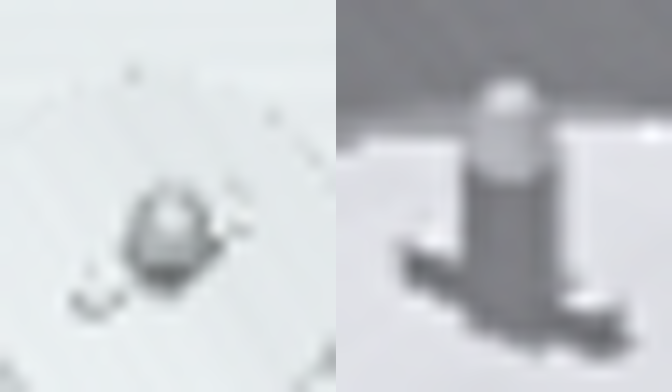

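Call:
{"method": "drive_tool", "body": {"series": [{"x":-0.3,"y":-0.05,"z":0,"yaw":-0.015,"grip":4},{"x":-0.6,"y":-0.1,"z":0,"yaw":-0.03,"grip":4},{"x":-0.9,"y":-0.15,"z":0,"yaw":-0.045,"grip":4},{"x":-1,"y":-0.2,"z":0,"yaw":-0.056,"grip":4},{"x":-1,"y":-0.2,"z":0,"yaw":-0.056,"grip":4}]}}

```text
clock: 8.25
ee_pos: [0.4917, -0.3255, 0.2163]
orientation: [-0.0, 0.857, -0.515, -0.001]
force: [-0.1, -0.5, -6.3]
gripper_width: 0.011
```

```bash
cat >> h.py <<'E'
def to(x,y,ang=None):
    s=robot.get_state(); a=s["orientation"]; t=2*np.arctan2(a[2],a[1]); w=np.array([x,y])-s["ee_pos"][:2]
    print(s["clock"],s["ee_pos"].round(4),"t",np.degrees(t).round(2),"F",s["force"].round(1),"grip",s["gripper_width"].round(4))
    print("dx,dy units",(w@[np.cos(t),np.sin(t)]*10).round(3),(w@[np.sin(t),-np.cos(t)]*10).round(3))
E
python3 -c "
from h import *
to(.505,-.2074)"
```

```text
Traceback (most recent call last):
  File "h.py", line 16, in to
    print(s["clock"],s["ee_pos"].round(4),"t",np.degrees(t).round(2),"F",s["force"].round(1),"grip",s["gripper_width"].round(4))
                                                                                                    ^^^^^^^^^^^^^^^^^^^^^^^^
AttributeError: 'float' object has no attribute 'round'
```

Call:
{"method": "drive_tool", "body": {"series": [{"x":-0.3,"y":-0.2,"z":0,"yaw":0,"grip":4},{"x":-0.65,"y":-0.45,"z":0,"yaw":0,"grip":4},{"x":-0.9,"y":-0.6,"z":0,"yaw":0,"grip":4},{"x":-0.98,"y":-0.67,"z":0,"yaw":0,"grip":4},{"x":-0.98,"y":-0.67,"z":0,"yaw":0,"grip":4}]}}

```text
clock: 8.88
ee_pos: [0.5051, -0.2087, 0.217]
orientation: [0.0, 0.857, -0.516, -0.0]
force: [0.1, -0.4, -6.2]
gripper_width: 0.0109
```

```bash
sed -i 's/s\["gripper_width"\].round(4)/round(float(s["gripper_width"]),4)/' h.py
python3 - <<'E'
from h import *
to(.505,-.2074)
p,d,i=cam("side"); cv2.imwrite("pics/s3.png",cv2.resize(p[80:280,220:420],(600,600))[...,::-1])
E
```

```text
8.875 [ 0.5051 -0.2087  0.217 ] t -62.12 F [ 0.1 -0.4 -6.2] grip 0.0109
dx,dy units -0.012 -0.005
```

View pics/s3.png

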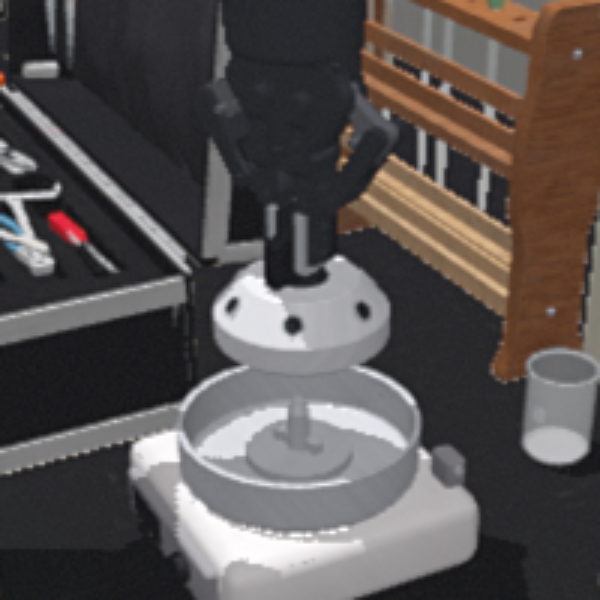

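Side view: the rotor's centre is at about crop column 301, with the spindle at about 298.5 below it. I'll quantify that before lowering.

```bash
python3 - <<'E'
from h import *
p,d,i=cam("side"); P=cloud(d,i); e=robot.get_state()["ee_pos"]; z0=e[2]-.067
g=p.astype(int).min(-1)
# rotor: bright pixels at drum height
m=(np.hypot(P[...,0]-e[0],P[...,1]-e[1])<.075)&(abs(P[...,2]-z0-.008)<.012)&(g>60)
R=np.array(i["cam_to_world"])[:3,:3]; lat=R[:2,0]/np.linalg.norm(R[:2,0])
v,u=np.nonzero(m)
for r in range(v.min(),v.max()+1):
    q=u[v==r]
    if len(q)>40: print("row",r,q.min(),q.max(),(q.min()+q.max())/2)
for r in(213,214,218,220,222,224): print(r,p[r,308:330].min(-1))
# expected lateral px for a vertical axis thru spindle
f=240/np.tan(np.radians(i["fov_y"])/2); T=np.linalg.inv(np.array(i["cam_to_world"]))
for q in((.5063,-.2067,.095),(.5063,-.2067,z0+.008),(e[0],e[1],z0+.008)):
    c=T[:3,:3]@q+T[:3,3]; print(q,c[:2]/c[2]*f+[i["cx"],i["cy"]],"mm/px",c[2]/f*1000)
E
```

```text
row 195 293 347 320.0
row 196 294 347 320.5
row 197 295 346 320.5
row 198 296 344 320.0
row 199 297 343 320.0
row 200 299 342 320.5
213 [129 129 133 138 140 145 146 146 143 138 144 149 147 143 145 149 148 148
 145 142 136 133]
214 [145 149 151 151 155 158 161 159 151 137 142 149 144 133 149 181 182 179
 179 176 177 186]
218 [224 223 223 224 225 228 230 210 127 131 144 147 142 129 144 198 228 230
 230 229 227 227]
220 [226 225 219 209 171 154 155 143 115 126 129 129 129 122 122 138 152 153
 162 175 188 213]
222 [163 155 147 146 149 161 168 142 117 126 129 130 130 125 124 138 152 152
 150 149 148 147]
224 [151 152 145 128 119 123 128 134 122 125 129 130 129 125 124 139 151 151
 150 150 149 148]
(0.5063, -0.2067, 0.095) [318.92826656 218.0829305 ] mm/px 1.8527672379617095
(0.5063, -0.2067, np.float64(0.15798192265453712)) [318.66766384 187.90747356] mm/px 1.7778581390120618
(np.float64(0.5048913351204255), np.float64(-0.2095678953915021), np.float64(0.15798192265453712)) [318.65651824 188.75897033] mm/px 1.7722273367351935
```

Call:
{"method": "drive_tool", "body": {"series": [{"x":-0.02,"y":0.015,"z":0.1,"yaw":0,"grip":4},{"x":-0.02,"y":0.015,"z":0.25,"yaw":0,"grip":4},{"x":-0.02,"y":0.015,"z":0.38,"yaw":0,"grip":4},{"x":-0.02,"y":0.015,"z":0.4,"yaw":0,"grip":4},{"x":-0.02,"y":0.015,"z":0.4,"yaw":0,"grip":4}]}}

```text
clock: 9.6
ee_pos: [0.5027, -0.2074, 0.1771]
orientation: [0.0, 0.857, -0.516, -0.0]
force: [-0.1, 0.4, -6.4]
gripper_width: 0.011
```

```bash
python3 - <<'E'
from h import *
to(.5026,-.2084)
p,d,i=cam("side"); cv2.imwrite("pics/s4.png",cv2.resize(p[140:260,260:380],(600,600),interpolation=cv2.INTER_CUBIC)[...,::-1])
P=cloud(d,i); e=robot.get_state()["ee_pos"]; z0=e[2]-.067; g=p.min(-1)
m=(np.hypot(P[...,0]-e[0],P[...,1]-e[1])<.062)&(abs(P[...,2]-z0-.008)<.02)&(g>60)
v,u=np.nonzero(m)
for r in range(v.min(),v.max()+1,2):
    q=u[v==r]
    if len(q)>30: print(r,q.min(),q.max(),(q.min()+q.max())/2)
E
```

```text
9.6 [ 0.5027 -0.2074  0.1771] t -62.1 F [-0.1  0.4 -6.4] grip 0.011
dx,dy units 0.009 0.006
208 291 347 319.0
210 291 347 319.0
212 292 346 319.0
214 293 345 319.0
216 294 344 319.0
218 296 342 319.0
220 299 338 318.5
222 303 334 318.5
```

View pics/s4.png

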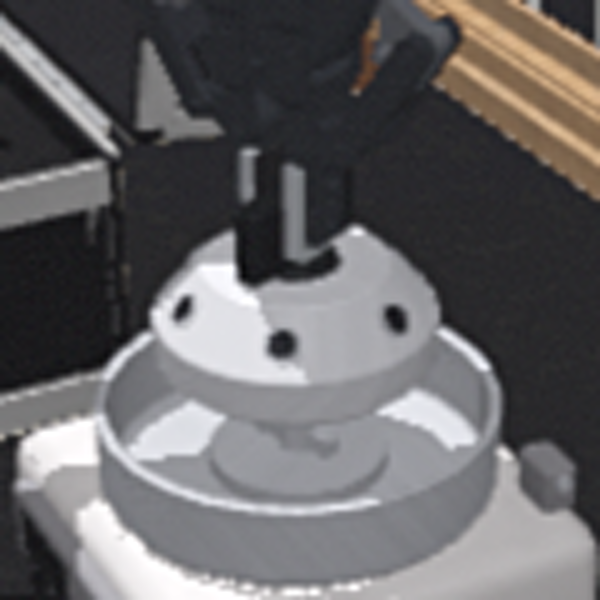

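Side view: the rotor's centre is now at column 319.0, and the spindle is at 318.9. Lowering with force checks.

Call:
{"method": "drive_tool", "body": {"series": [{"x":0,"y":0,"z":0.03,"yaw":0,"grip":4},{"x":0,"y":0,"z":0.06,"yaw":0,"grip":4},{"x":0,"y":0,"z":0.08,"yaw":0,"grip":4},{"x":0,"y":0,"z":0.08,"yaw":0,"grip":4}]}}

```text
clock: 10.15
ee_pos: [0.5027, -0.2073, 0.169]
orientation: [0.0, 0.857, -0.516, -0.0]
force: [0.3, -0.5, -7.5]
gripper_width: 0.0105
```

Call:
{"method": "drive_tool", "body": {"series": [{"x":0,"y":0,"z":0.01,"yaw":0,"grip":4},{"x":0,"y":0,"z":0.02,"yaw":0,"grip":4},{"x":0,"y":0,"z":0.03,"yaw":0,"grip":4},{"x":0,"y":0,"z":0.03,"yaw":0,"grip":4}]}}

```text
clock: 10.65
ee_pos: [0.5027, -0.2074, 0.1661]
orientation: [0.0, 0.857, -0.516, -0.0]
force: [0.1, 0.3, -6.7]
gripper_width: 0.0109
```

Call:
{"method": "drive_tool", "body": {"series": [{"x":0,"y":0,"z":0.01,"yaw":0,"grip":4},{"x":0,"y":0,"z":0.02,"yaw":0,"grip":4},{"x":0,"y":0,"z":0.02,"yaw":0,"grip":4}]}}

```text
clock: 11.02
ee_pos: [0.5027, -0.2073, 0.1641]
orientation: [0.0, 0.857, -0.516, -0.0]
force: [-0.8, 0.8, -5.6]
gripper_width: 0.0103
```

Call:
{"method": "drive_tool", "body": {"series": [{"x":0,"y":0,"z":0.01,"yaw":0,"grip":4},{"x":0,"y":0,"z":0.02,"yaw":0,"grip":4},{"x":0,"y":0,"z":0.02,"yaw":0,"grip":4}]}}

```text
clock: 11.4
ee_pos: [0.5027, -0.2073, 0.1621]
orientation: [0.0, 0.857, -0.516, -0.0]
force: [0.6, 0.4, -6.8]
gripper_width: 0.0106
```

Call:
{"method": "drive_tool", "body": {"series": [{"x":0,"y":0,"z":0.02,"yaw":0,"grip":4},{"x":0,"y":0,"z":0.04,"yaw":0,"grip":4},{"x":0,"y":0,"z":0.06,"yaw":0,"grip":4},{"x":0,"y":0,"z":0.08,"yaw":0,"grip":4},{"x":0,"y":0,"z":0.08,"yaw":0,"grip":4}]}}

```text
clock: 12.02
ee_pos: [0.5027, -0.2073, 0.154]
orientation: [-0.0, 0.857, -0.516, -0.0]
force: [0.2, 0.5, -7.1]
gripper_width: 0.011
```

Call:
{"method": "drive_tool", "body": {"series": [{"x":0,"y":0,"z":0.02,"yaw":0,"grip":4},{"x":0,"y":0,"z":0.04,"yaw":0,"grip":4},{"x":0,"y":0,"z":0.05,"yaw":0,"grip":4},{"x":0,"y":0,"z":0.05,"yaw":0,"grip":4}]}}

```text
clock: 12.52
ee_pos: [0.5028, -0.2073, 0.1491]
orientation: [-0.0, 0.857, -0.516, -0.0]
force: [0.2, 0.8, -6.8]
gripper_width: 0.0108
```

Underside is at about 82 mm, just above the drive bar. From here I'll use 1–2 mm steps.

Call:
{"method": "drive_tool", "body": {"series": [{"x":0,"y":0,"z":0.01,"yaw":0,"grip":4},{"x":0,"y":0,"z":0.02,"yaw":0,"grip":4},{"x":0,"y":0,"z":0.02,"yaw":0,"grip":4}]}}

```text
clock: 12.9
ee_pos: [0.5028, -0.2073, 0.1472]
orientation: [-0.0, 0.857, -0.516, -0.0]
force: [0.5, -0.0, -7.2]
gripper_width: 0.0107
```

Call:
{"method": "drive_tool", "body": {"series": [{"x":0,"y":0,"z":0.01,"yaw":0,"grip":4},{"x":0,"y":0,"z":0.01,"yaw":0,"grip":4},{"x":0,"y":0,"z":0.01,"yaw":0,"grip":4}]}}

```text
clock: 13.28
ee_pos: [0.5028, -0.2074, 0.1463]
orientation: [-0.0, 0.857, -0.516, -0.0]
force: [0.1, 0.0, -6.7]
gripper_width: 0.0111
```

Call:
{"method": "drive_tool", "body": {"series": [{"x":0,"y":0,"z":0.01,"yaw":0,"grip":4},{"x":0,"y":0,"z":0.01,"yaw":0,"grip":4},{"x":0,"y":0,"z":0.01,"yaw":0,"grip":4}]}}

```text
clock: 13.65
ee_pos: [0.5028, -0.2073, 0.1453]
orientation: [-0.0, 0.857, -0.516, -0.0]
force: [0.6, 0.6, -7.0]
gripper_width: 0.011
```

Call:
{"method": "drive_tool", "body": {"series": [{"x":0,"y":0,"z":0.01,"yaw":0,"grip":4},{"x":0,"y":0,"z":0.01,"yaw":0,"grip":4},{"x":0,"y":0,"z":0.01,"yaw":0,"grip":4}]}}

```text
clock: 14.02
ee_pos: [0.5028, -0.2074, 0.1443]
orientation: [-0.0, 0.857, -0.516, -0.0]
force: [-0.4, 0.3, -5.8]
gripper_width: 0.0108
```

Call:
{"method": "drive_tool", "body": {"series": [{"x":0,"y":0,"z":0.01,"yaw":0,"grip":4},{"x":0,"y":0,"z":0.02,"yaw":0,"grip":4},{"x":0,"y":0,"z":0.02,"yaw":0,"grip":4}]}}

```text
clock: 14.4
ee_pos: [0.5028, -0.2073, 0.1421]
orientation: [-0.0, 0.857, -0.516, -0.0]
force: [0.7, 0.6, -6.8]
gripper_width: 0.0112
```

Call:
{"method": "drive_tool", "body": {"series": [{"x":0,"y":0,"z":0.01,"yaw":0,"grip":4},{"x":0,"y":0,"z":0.02,"yaw":0,"grip":4},{"x":0,"y":0,"z":0.02,"yaw":0,"grip":4}]}}

```text
clock: 14.78
ee_pos: [0.5028, -0.2073, 0.1401]
orientation: [-0.0, 0.857, -0.516, -0.0]
force: [0.4, 1.0, -7.1]
gripper_width: 0.0107
```

Call:
{"method": "drive_tool", "body": {"series": [{"x":0,"y":0,"z":0.01,"yaw":0,"grip":4},{"x":0,"y":0,"z":0.01,"yaw":0,"grip":4},{"x":0,"y":0,"z":0.01,"yaw":0,"grip":4}]}}

```text
clock: 15.15
ee_pos: [0.5028, -0.2073, 0.1392]
orientation: [-0.0, 0.857, -0.516, -0.0]
force: [0.2, 0.8, -7.2]
gripper_width: 0.0106
```

Call:
{"method": "drive_tool", "body": {"series": [{"x":0,"y":0,"z":0.01,"yaw":0,"grip":4},{"x":0,"y":0,"z":0.01,"yaw":0,"grip":4},{"x":0,"y":0,"z":0.01,"yaw":0,"grip":4}]}}

```text
clock: 15.52
ee_pos: [0.5029, -0.2075, 0.139]
orientation: [0.0, 0.857, -0.516, 0.0]
force: [0.1, 1.0, -0.8]
gripper_width: 0.0112
```

```bash
python3 - <<'E'
from h import *
to(.5028,-.2073)
p,d,i=cam("side"); cv2.imwrite("pics/s5.png",cv2.resize(p[160:270,260:380],(600,550),interpolation=cv2.INTER_CUBIC)[...,::-1])
E
```

```text
15.525 [ 0.5029 -0.2075  0.139 ] t -62.1 F [ 0.1  1.  -0.8] grip 0.0112
dx,dy units -0.002 -0.0
```

View pics/s5.png

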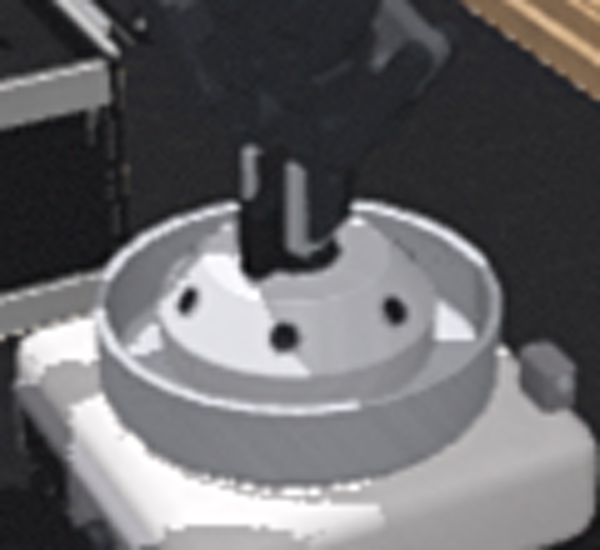

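The rotor sits deep in the bowl. Its weight is carried at TCP 139 mm, which is seat height, so it is home over the drive bar. Releasing.

Call:
{"method": "drive_tool", "body": {"series": [{"x":0,"y":0,"z":0,"yaw":0,"grip":15},{"x":0,"y":0,"z":0,"yaw":0,"grip":25},{"x":0,"y":0,"z":0,"yaw":0,"grip":35},{"x":0,"y":0,"z":0,"yaw":0,"grip":40}]}}

```text
clock: 16.08
ee_pos: [0.5029, -0.2074, 0.1384]
orientation: [0.0, 0.857, -0.516, 0.0]
force: [-0.3, 0.9, -0.4]
gripper_width: 0.0397
```

Call:
{"method": "drive_tool", "body": {"series": [{"x":0,"y":0,"z":-0.2,"yaw":0,"grip":40},{"x":0,"y":0,"z":-0.5,"yaw":0,"grip":40},{"x":0,"y":0,"z":-0.6,"yaw":0,"grip":0},{"x":0,"y":0,"z":-0.6,"yaw":0,"grip":0},{"x":0,"y":0,"z":-0.6,"yaw":0,"grip":0}]}}

```text
clock: 16.7
ee_pos: [0.5024, -0.2072, 0.1971]
orientation: [0.0, 0.857, -0.516, -0.001]
force: [-0.4, -0.3, 0.6]
gripper_width: -0.0001
```

```bash
python3 - <<'E'
from h import *
to(.5063,-.2067)
for n in("side","top"):
    p,d,i=cam(n); P=cloud(d,i)
    m=(p.max(-1)<75)&(np.hypot(P[...,0]-.506,P[...,1]+.207)<.045)&(P[...,2]>.134)&(P[...,2]<.152); q=P[m]
    if len(q)>5: print(n,len(q),q.mean(0),"z90",np.percentile(q[:,2],90),cv2.minAreaRect((q[:,:2]*1000).astype(np.float32)))
    m=(p.min(-1)>90)&(np.hypot(P[...,0]-.506,P[...,1]+.207)<.033)&(P[...,2]>.100)&(P[...,2]<.13); print(" flat top z",np.median(P[m][:,2]) if m.any() else None)
    if n=="side": cv2.imwrite("pics/s6.png",cv2.resize(p[120:260,240:400],(640,560),interpolation=cv2.INTER_CUBIC)[...,::-1])
E
```

```text
16.7 [ 0.5024 -0.2072  0.1971] t -62.1 F [-0.4 -0.3  0.6] grip -0.0001
dx,dy units 0.013 -0.037
side 190 [ 0.50512149 -0.21033206  0.14047027] z90 0.14354248151280824 ((505.8941345214844, -207.504638671875), (60.22576904296875, 12.926987648010254), 28.783283233642578)
 flat top z 0.11111487324008656
top 56 [ 0.48855888 -0.21460043  0.14294994] z90 0.1463128905998804 ((489.6726379394531, -214.931640625), (26.858234405517578, 11.824502944946289), 27.153390884399414)
 flat top z 0.11272175964091702
```

View pics/s6.png

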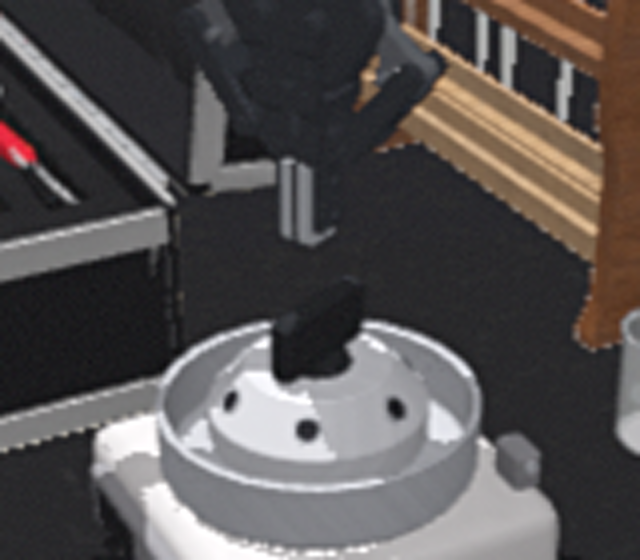

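Side view: the handle stands at 28°, centred at (0.506, −0.2075), with the rotor deep in the bowl. Next I'll place the closed fingers beside its near end.

Call:
{"method": "drive_tool", "body": {"series": [{"x":-0.2,"y":0.2,"z":0,"yaw":0,"grip":0},{"x":-0.36,"y":0.3,"z":0,"yaw":0,"grip":0},{"x":-0.36,"y":0.3,"z":0.2,"yaw":0,"grip":0},{"x":-0.36,"y":0.3,"z":0.48,"yaw":0,"grip":0},{"x":-0.36,"y":0.3,"z":0.48,"yaw":0,"grip":0}]}}

```text
clock: 17.42
ee_pos: [0.4581, -0.189, 0.1459]
orientation: [0.0, 0.857, -0.516, -0.004]
force: [-0.3, 0.7, -0.9]
gripper_width: -0.0
```

```bash
python3 - <<'E'
from h import *
to(.506,-.2065)
p,d,i=cam("side"); cv2.imwrite("pics/s7.png",cv2.resize(p[120:260,240:400],(640,560),interpolation=cv2.INTER_CUBIC)[...,::-1])
E
```

```text
17.425 [ 0.4581 -0.189   0.1459] t -62.1 F [-0.3  0.7 -0.9] grip -0.0
dx,dy units 0.379 -0.342
```

View pics/s7.png

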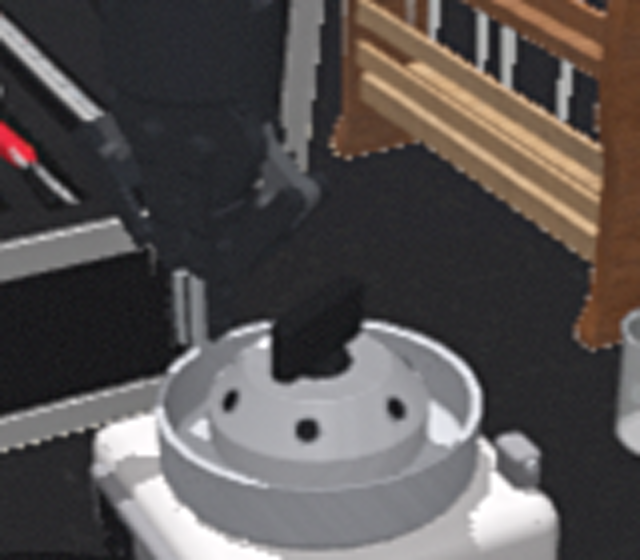

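Side view: the closed finger is at crop (190,310), clear of the handle's near end at (280,340). I'll close the gap slowly first, then give a smoothly growing shove.

Call:
{"method": "drive_tool", "body": {"series": [{"x":0.06,"y":0,"z":0,"yaw":0,"grip":0},{"x":0.12,"y":0,"z":0,"yaw":0,"grip":0},{"x":0.15,"y":0,"z":0,"yaw":0,"grip":0},{"x":0.17,"y":0,"z":0,"yaw":0,"grip":0},{"x":0.17,"y":0,"z":0,"yaw":0,"grip":0}]}}

```text
clock: 18.1
ee_pos: [0.4674, -0.2048, 0.1503]
orientation: [0.0, 0.857, -0.516, 0.0]
force: [0.3, 0.8, 0.3]
gripper_width: 0.0002
```

```bash
cat > ang.py <<'E'
from h import *
to(.506,-.2065)
p,d,i=cam("side"); P=cloud(d,i)
m=(p.max(-1)<75)&(np.hypot(P[...,0]-.506,P[...,1]+.207)<.036)&(P[...,2]>.125)&(P[...,2]<.1465)
m=m.astype(np.uint8); N,l,st,_=cv2.connectedComponentsWithStats(m); q=P[l==1+np.argmax(st[1:,4])]
q=q[q[:,2]>.135]; print(len(q),cv2.minAreaRect((q[:,:2]*1000).astype(np.float32)))
m=(p.min(-1)>90)&(np.hypot(P[...,0]-.506,P[...,1]+.207)<.033)&(P[...,2]>.100)&(P[...,2]<.13); print("flat z",np.median(P[m][:,2]))
E
python3 ang.py
```

```text
18.1 [ 0.4674 -0.2048  0.1503] t -62.1 F [0.3 0.8 0.3] grip 0.0002
dx,dy units 0.196 -0.333
177 ((507.37774658203125, -207.15859985351562), (60.99123764038086, 13.244759559631348), 30.065893173217773)
flat z 0.11119136469388513
```

Call:
{"method": "drive_tool", "body": {"series": [{"x":0.06,"y":0,"z":0,"yaw":0,"grip":0},{"x":0.26,"y":0,"z":0,"yaw":0,"grip":0},{"x":0.6,"y":0,"z":0,"yaw":0,"grip":0},{"x":0.8,"y":0.05,"z":0,"yaw":0,"grip":0},{"x":0.85,"y":0.1,"z":0,"yaw":0,"grip":0}]}}

```text
clock: 18.77
ee_pos: [0.4981, -0.2854, 0.1498]
orientation: [0.0, 0.856, -0.516, -0.0]
force: [-0.0, -0.4, -0.7]
gripper_width: 0.0
```

```bash
for k in 1 2 3 4; do python3 ang.py; done
```

```text
18.775 [ 0.4981 -0.2854  0.1498] t -62.15 F [-0.  -0.4 -0.7] grip 0.0
dx,dy units -0.661 -0.438
95 ((494.3724060058594, -205.39285278320312), (33.962764739990234, 13.681653022766113), 0.5909595489501953)
flat z 0.11092070793417486
18.825 [ 0.4977 -0.2856  0.1499] t -62.17 F [-0.7  0.1  0.3] grip 0.0003
dx,dy units -0.66 -0.443
89 ((494.14422607421875, -207.38267517089844), (33.721683502197266, 11.622129440307617), 12.53636360168457)
flat z 0.11095385672424118
18.875 [ 0.4977 -0.2848  0.1501] t -62.15 F [0.  0.9 0.5] grip 0.0001
dx,dy units -0.654 -0.439
88 ((493.91461181640625, -210.34320068359375), (32.7252311706543, 11.36376953125), 19.382959365844727)
flat z 0.11083495048740571
18.925 [ 0.4979 -0.2843  0.1502] t -62.13 F [ 0.1  0.1 -0.6] grip -0.0
dx,dy units -0.65 -0.435
89 ((495.085205078125, -211.45095825195312), (32.371089935302734, 12.787260055541992), 25.722692489624023)
flat z 0.1109115632348982
```

The rotor turned about 150° on its own after the push and was still doing about 3–4 rad/s 0.3 s later. Now I'll back off and let it coast to rest.

Call:
{"method": "drive_tool", "body": {"series": [{"x":0.2,"y":0.2,"z":-0.2,"yaw":0,"grip":0},{"x":0.4,"y":0.4,"z":-0.6,"yaw":0,"grip":0},{"x":0.5,"y":0.5,"z":-0.8,"yaw":0,"grip":0},{"x":0.5,"y":0.5,"z":-0.8,"yaw":0,"grip":0},{"x":0.5,"y":0.5,"z":-0.8,"yaw":0,"grip":0}]}}

```text
clock: 19.6
ee_pos: [0.4775, -0.3509, 0.2291]
orientation: [-0.0, 0.857, -0.515, -0.001]
force: [-0.0, 0.4, -0.2]
gripper_width: 0.0001
```

Call:
{"method": "drive_tool", "body": {"series": [{"x":0,"y":0,"z":0,"yaw":0,"grip":0},{"x":0,"y":0,"z":0,"yaw":0,"grip":0},{"x":0,"y":0,"z":0,"yaw":0,"grip":0},{"x":0,"y":0,"z":0,"yaw":0,"grip":0},{"x":0,"y":0,"z":0,"yaw":0,"grip":0}]}}

```text
clock: 20.23
ee_pos: [0.4776, -0.352, 0.2303]
orientation: [0.0, 0.857, -0.516, -0.0]
force: [0.4, 0.3, -0.6]
gripper_width: -0.0003
```

```bash
for k in 1 2 3 4; do python3 ang.py; done; python3 - <<'E'
from h import *
for n in("top","side"):
    p,d,i=cam(n); z=np.load(n+"0.npz")["p"]
    bx={"top":{"beaker":(325,135,355,170),"vials":(380,150,408,184),"stopper":(382,288,400,306)},"side":{"beaker":(390,190,425,240),"vials":(415,235,450,285),"stopper":(243,295,270,325)}}[n]
    for k,(a,b,c,e) in bx.items(): print(n,k,np.abs(p[b:e,a:c].astype(int)-z[b:e,a:c]).mean().round(2))
    if n=="side": cv2.imwrite("pics/end.png",p[...,::-1])
E
```

```text
20.225 [ 0.4776 -0.352   0.2303] t -62.1 F [ 0.4  0.3 -0.6] grip -0.0003
dx,dy units -1.153 -0.932
133 ((506.9502258300781, -205.43894958496094), (60.64058303833008, 11.805074691772461), 55.88967514038086)
flat z 0.11113201269344763
20.275 [ 0.4775 -0.352   0.2303] t -62.1 F [-0.2 -0.4  0.4] grip 0.0002
dx,dy units -1.153 -0.933
135 ((506.8484191894531, -205.61318969726562), (60.35214614868164, 11.476885795593262), 55.82594299316406)
flat z 0.11110493106123426
20.325 [ 0.4775 -0.352   0.2303] t -62.1 F [-0.6  0.3 -0.6] grip -0.0
dx,dy units -1.153 -0.933
133 ((506.8949279785156, -205.4908447265625), (59.54908752441406, 11.678627014160156), 55.14933395385742)
flat z 0.11108237901964718
20.375 [ 0.4775 -0.352   0.2303] t -62.1 F [ 0.6  0.6 -0.5] grip -0.0005
dx,dy units -1.153 -0.933
133 ((506.6291198730469, -205.79489135742188), (60.2900390625, 11.551570892333984), 55.4603157043457)
flat z 0.11118478045452118
top beaker 19.22
top vials 15.94
top stopper 165.17
side beaker 1.85
side vials 1.73
side stopper 11.67
```

View pics/end.png

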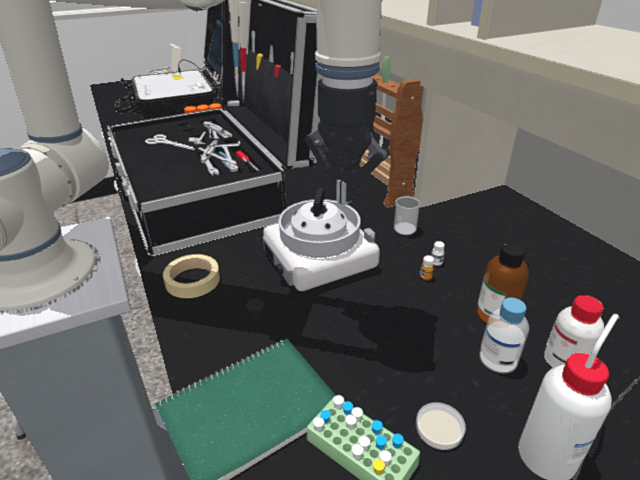

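Final view: the rotor is seated and still, with its handle holding at about 55.5°. The gripper is clear, and the beaker (406,215), vials (428–438,260) and stopper (256,304, in the arm's shadow) are where they started. Handing in.

```bash
python3 -c "
from plant import robot
print(robot.job_done())"
```

```text
the job is handed in; nothing more can be done
None
```

The rotor is fully home on the spindle, it spun free after a push, and it was at rest when I handed the job in at about 20.5 s. No verdict was reported.

- **Fitting:** I turned the rotor to the drive bar's angle, which I measured at about 28° (mod 90°). I lowered it in 1–2 mm steps. It slid over the bar without needing a search turn, and its weight came off the wrist at the seat height, with the tool at 139 mm. I held it until then.
- **Spin:** I pushed the near end of the handle with the closed fingers. It turned about 206° in all, of which I estimate about 130° untouched. I put its speed just after the push at about 5 rad/s and the time above 2.5 rad/s at 0.35–0.45 s. These are estimates from a few pictures in which the handle was partly hidden. The readings were noisy, so the spin is well supported but not measured directly.
- **Final checks:** The handle angle held at 55–56° over four pictures, the rotor's height was unchanged, and the gripper was clear.
- **Bystanders:** The side view shows the beaker, vials and stopper in their places. The picture comparison disagreed for the stopper in the side view and for all of them in the top view. I put this down to the arm or its shadow being in the way, but I did not view the top picture to confirm it.

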